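# Find and mark the balance point of a ballasted tube

## Task

Slide the blue tube along its channel, out over the stand's red edge, a little at a time, until it just tips by itself onto the rubber catch with nothing touching it; stop there, because going more than about 7 mm past the balance point spoils the result. Then mark the balance point: set the orange saddle clip astride the tube directly above the red edge, fully down, and let go. Work gently (never press the tube hard against the stand or the clip hard onto the tube), do not lift the tube off the stand, and leave everything else alone.

Things in the scene. Friction and masses are not known exactly. Their poses are not given: they have to be found in the camera images.
- stand: Fixed aluminium stand, base plate 110 x 360 x 10 mm. Origin on the table under the middle of the red edge; y is the sliding direction (from channel out over the edge), z up. Deck 48 mm wide, from y = -220 mm to the edge (y = 0), top 60 mm above the table. Two dark fences on it, 8 mm high, from y = -220 to -30 mm, x = 12.5 to 23.5 mm either side: a 25 mm channel.
- edge (a point): Middle of the fulcrum edge: end of the deck, marked by a red strip, at deck-top height (60 mm above the table). Axes as the stand's: y is the sliding direction.
- catch: Fixed catch past the edge, part of the stand: dark post with a rubber pad 40 x 10 x 8 mm centred 100 mm beyond the edge along the stand's y, pad top 52 mm above the table (8 mm below the deck). Origin at the post's foot. The tipped tube leans on it 0.076 rad (4.4 degrees) nose down; each mm past balance loads it by about 0.056 N.
- bar: Blue square tube, black ends, white ticks: 22 wide (x) x 320 long (y) x 24 mm high, about 0.6 kg, in the channel, its y along the stand's y, nose already over the edge. Origin: centre of its underside. A ballast is locked inside unseen: the balance point is within 32 mm of the middle, either way. A hand's friction can hold it level past balance, so let go of it to see whether it tips.
- bar_mid (a point): Centre of the blue tube, half-way up (12 mm above its underside).
- clip_fin (a point): Centre of the upright fin of the loose orange saddle clip: fin 14 x 14 mm, 44 mm tall, the place to grip. Clip 60 mm high, 34 mm (x, across the tube) x 18 mm (y, along the tube), 30 g. This point is 38 mm above the clip's feet, 22 above its roof and 26 mm above the roof's underside, which rests on the tube's top when seated.
- clip_foot (a point): Middle of the clip between the lower ends of its two legs (each 12 mm long and 4 mm thick, 26 mm apart inside, astride the tube when seated). Same axes as the clip; either way round will do.
- bottle_a: Bystander: closed amber bottle with black cap, 72 mm diameter, 110 mm high; origin at the centre of its underside.
- bottle_b: Bystander: closed amber bottle with white cap, 72 mm diameter, 110 mm high; origin at the centre of its underside.
- dish: Bystander: clear flat closed dish, 88 mm diameter, 16 mm high; origin at the centre of its underside.
- driver: Bystander: screwdriver lying on the table.
- post: Bystander: upright steel post 13 mm thick on a 40 mm disc, 63 mm high; origin at the centre of its underside.
- spare: Bystander: plain aluminium bar 22 x 130 x 24 mm; origin at the centre of its underside.
- meter: Bystander: yellow hand-held meter lying flat, 90 x 170 x 41 mm; origin at the centre of its underside.
- clip: The orange saddle clip as a whole; origin as clip_foot.
Mind the look-alikes: they are no part of the job. Several things have the shape of the clip; the one meant has the colours described above.

How it is judged (in metres and radians):
On the way, in this order (a step that is already met when the one before it is completed fails the run):
1. the tube has tipped onto the catch by itself, fingers off it (angle between bar's own z axis and vertical above 0.04 rad and contact force between bar and the fingers below 0.02 N), for 0.3 s.
2. the clip sits astride the tipped tube above the red edge (y of clip_foot in the frame of edge between -0.007 and 0.007 m and z of clip_foot in the frame of bar between 0.0095 and 0.0145 m and angle between the z axis of clip_foot and the z axis of bar, either way round below 0.08 rad and angle between the y axis of clip_foot and the y axis of bar, either way round below 0.2 rad and x of clip_foot in the frame of bar between -0.004 and 0.004 m and angle between bar's own z axis and vertical above 0.04 rad), for 0.2 s.
At the end, for the whole second after the job is handed in: Tube at rest, tipped over 0.04 rad onto the catch, loading it under 0.45 N (about 7 mm past balance); clip at rest seated astride it: within 7 mm of the edge along the slide, 4 mm of its centre line, 0.2 rad of its direction, 0.08 rad of square, feet 9.5 to 14.5 mm above its underside (all of step 2 and contact force between bar and catch below 0.45 N and linear speed of each of bar, clip below 0.01 m/s); the robot touches nothing.
It fails at once if the tube is pressed harder than 25 N against the stand (contact force between bar and stand above 25 N).
It fails at once if the clip is pressed harder than 15 N onto the tube (contact force between clip and bar above 15 N).
It fails at once if the tube is lifted off the stand (z of bar_mid in the frame of stand above 0.09 m).
It fails at once if the tube falls off the stand (height (world z) of bar_mid below 0.05 m).
It fails at once if a bystander is moved more than 20 mm (distance of any of bottle_a, bottle_b, dish, driver, post, spare, meter from where it was at the start of the episode above 0.02 m).
It also fails if it takes over 72 s, if anything falls off the work surface, if the arm or the gripper's body presses on something with over 40 N, if the wrist force passes 120 N, or if a joint passes its speed limit or range.

## Robot

A 6-joint arm with a two-finger parallel gripper is mounted at the origin on the work surface. World frame = base frame: x ahead of the robot, y to its left, z up, the work surface at z = 0. Lengths are in m, angles in degrees, forces in N, time in s.
With the tool pointing down it reaches from about 0.25 to 0.775 m from the base axis. Payload 8.9 kg.
Tool frame: the origin (TCP) lies midway between the tips of the shut fingers; the grasp point (between the pads) lies 19 mm behind it; x points along the fingers, y is the direction in which the jaws open and shut, and the axes are right-handed (so a half turn about x gives the same grasp; the last joint's range is limited). The gripper opens to 85 mm and grips with 20 to 120 N. Pads are 22 mm wide; open, the fingers measure 114 mm over their backs; the gripper's body (76 mm by 85 mm) begins 54 mm behind the grasp point. The pads swing forward as they close: fully open they stand 13 mm farther back than shut.
Start: joints at [-80.747, 16.656, -8.789, 64.555, 0, 82.019], TCP at [0.156, -0.501, 0.231] pointing down, gripper open.
Joint ranges: [-144.48, 144.48], [-52.06, 99.96], [-74.48, 78.29], [-112.23, 115.85], [-86.99, 84.42], [-180, 180]. Speed limits (degrees/s): [127.2, 127.2, 159.86, 180, 180, 180].

## Interface

Orientations are given as a 3x3 rotation matrix whose columns are the frame's x, y, z axes.
In Python, from rig import read_state, get_image, calibration, close_job gives the robot as it stands.
- The arm moves only by the tool servo_tool, never from a script. Its argument "commands" is a list of rows, each an object with "dr": the turn, a rotation vector about the world's x, y, z in rad, a list of three; "travel": the shift along the world's x, y, z in m, a list of three; "claw": the opening, from 0 (shut) to 1 (fully open). A call has 1 to 5 rows; each row shifts and turns the commanded pose from where the row before left it; what a row does not reach is not made up. A row lasts 1/8 s, in which the tool goes at most 62.5 mm and 10.7 degrees, less where a joint would pass 70% of its speed; a pose out of reach is approached as far as the arm can. A call with a gripper value outside its range is refused whole. The fingers move at their own pace and stop on an object; "squeeze" is the grip in N (left out, the last holds). Time passes only in rows, so rows that do not move let the fingers close. It gives the time, the measured TCP pose, the force and the opening at its end, in the units of the state.
- read_state(): the state, without advancing time (a new reading comes with each control period).
- get_image(name): name is "scene" or "top" or "wrist"; returns the picture (480x640x3 uint8, red, green, blue); there is no depth.
- calibration(name): a dict with "intrinsics" (3x3 intrinsics, pixels), "xyz" and "orientation" of the camera in the world. Camera axes: x right, y down, z forward; pixel columns grow to the right and rows downward; lengths in m; the calibration is good to about 2 mm. A picture is of the moment at which its call begins: read the wrist's pose just before it. calibration takes no time and is no camera call; for the wrist camera it gives the pose at the moment of the call.
- close_job(): hands the job in, once; it reports no verdict.
The state is a dict: "clock": time; "joints": joint angles; "dq": joint speeds; "effort": joint torques, N m; "tcp_pos": TCP position; "eef_rot": TCP orientation; "wrist_force": force on the tool from outside, world axes, zero at the start; "wrist_torque": the same for the moment, N m; "width": finger opening in m.
Only numpy, scipy, OpenCV 4.12 (cv2) and the standard library are available. Lean on these libraries where they do the work, as an engineer would, in place of code of your own. Each camera call takes 0.05 s, during which the arm holds its last target. There are 200 camera calls.

## Working session

There is one attempt and no reset: what is moved stays moved. The work goes in short steps, Python scripts to look and compute and a tool call to move; the robot and the scene stay as the last step left them, time stands still between calls to the robot, and variables do not carry over. Pictures are saved under pics/ and viewed, about 8 in all and at most 12, crops included, and the job is handed in when it is done.

Besides the shell and the picture viewer there is one more tool, called after "Emit:" in YAML: its name, and indented under it one key for each argument. servo_tool: Moves the arm, as the interface text tells. Its arguments: {"type":"object","properties":{"commands":{"type":"array"},"squeeze":{"type":"number"}},"required":["commands"]}

```bash
mkdir -p pics; cat > h.py <<'E'
import numpy as np, cv2
from rig import read_state, get_image, calibration, close_job
def snap(cam,name,crop=None,k=1):
    c=calibration(cam); im=get_image(cam)
    np.savez('pics/'+name+'.npz',im=im,K=c['intrinsics'],t=c['xyz'],R=c['orientation'])
    return im
def save(im,name,crop=None,k=1):
    if crop: a,b,w,h=crop; im=im[b:b+h,a:a+w]
    if k!=1: im=cv2.resize(im,None,fx=k,fy=k,interpolation=cv2.INTER_CUBIC)
    cv2.imwrite('pics/'+name+'.png',im[:,:,::-1])
def onz(name,uv,z):
    d=np.load('pics/'+name+'.npz'); K,R,t=d['K'],d['R'],d['t']
    r=R@np.linalg.solve(K,[uv[0],uv[1],1.]); return t+r*(z-t[2])/r[2]
def proj(name,p):
    d=np.load('pics/'+name+'.npz'); q=d['K']@(d['R'].T@(np.array(p)-d['t'])); return q[:2]/q[2]
E
python3 - <<'E'
from h import *
a=snap('top','top0'); b=snap('scene','scene0')
save(a,'top0'); save(b,'scene0')
for c in('top','scene','wrist'):
    k=calibration(c); print(c,np.round(k['xyz'],3),np.round(k['orientation'],3).tolist(),np.round(k['intrinsics'],1).tolist())
s=read_state(); print(s)
E
```

```text
top [0.471 0.052 1.329] [[0.025, -0.998, 0.055], [-1.0, -0.025, -0.017], [0.018, -0.054, -0.998]] [[460.2, 0.0, 319.9], [0.0, 460.2, 240.6], [0.0, 0.0, 1.0]]
scene [0.922 0.631 0.8  ] [[-0.853, 0.37, -0.368], [0.522, 0.62, -0.586], [0.012, -0.692, -0.721]] [[457.3, 0.0, 316.3], [0.0, 457.3, 233.4], [0.0, 0.0, 1.0]]
wrist [ 0.219 -0.482  0.373] [[0.297, -0.921, -0.252], [-0.955, -0.287, -0.076], [-0.002, 0.263, -0.965]] [[391.6, 0.0, 324.9], [0.0, 391.6, 236.7], [0.0, 0.0, 1.0]]
{'clock': 0.1, 'joints': array([-8.07462427e+01,  1.66856994e+01, -8.82678272e+00,  6.45528714e+01,
        2.56001188e-04,  8.20203407e+01]), 'dq': array([-0.06813753, -0.13952908,  0.16924884,  0.06531155, -0.02033969,
       -0.07344969]), 'effort': array([ 1.97143809e-04, -5.37977672e+01,  3.31919646e+01,  9.31436109e-03,
       -2.67645246e-04,  7.69575252e-06]), 'tcp_pos': array([ 0.1554971 , -0.50104685,  0.23078948]), 'eef_rot': array([[-1.79012491e-04,  2.96265044e-01, -9.55105749e-01],
       [ 1.12650897e-03, -9.55105099e-01, -2.96265053e-01],
       [-9.99999349e-01, -1.12897034e-03, -1.62769486e-04]]), 'wrist_force': array([-0.32500849, -0.18924005, -0.71167717]), 'wrist_torque': array([-0.01145951,  0.0367269 ,  0.06453196]), 'width': 0.0852277399613242}
```

View pics/top0.png

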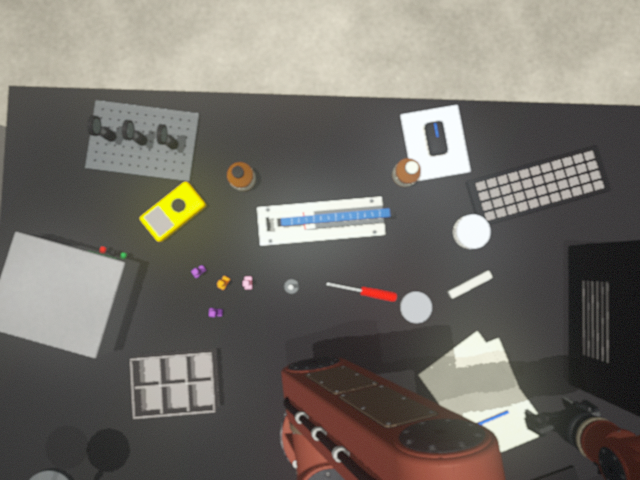

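View pics/scene0.png

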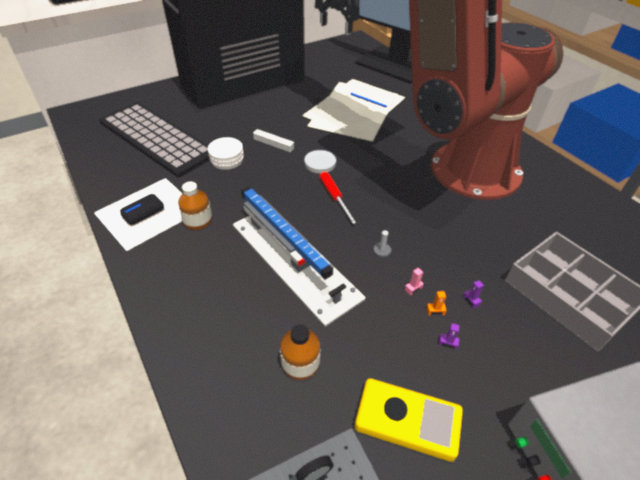

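The top view has the tube running from about (282,222) to (392,213), with the red edge near (308,220) and the catch at (270,224). Four things have the clip's shape: purple (198,271), orange (223,283), pink (248,283) and purple (215,313). The orange one at (223,283) fits the description, and I'll confirm it in an enlarged crop.

```bash
python3 - <<'E'
from h import *
a=np.load('pics/top0.npz')['im']; b=np.load('pics/scene0.npz')['im']
A=cv2.resize(a[185:325,185:405],None,fx=3.6,fy=3.6,interpolation=cv2.INTER_CUBIC)[:, :792]
cv2.imwrite('pics/topc.png',A[:,:,::-1])
save(b,'scenec',(225,180,266,180),3)
E
```

```text
(no output)
```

View pics/topc.png

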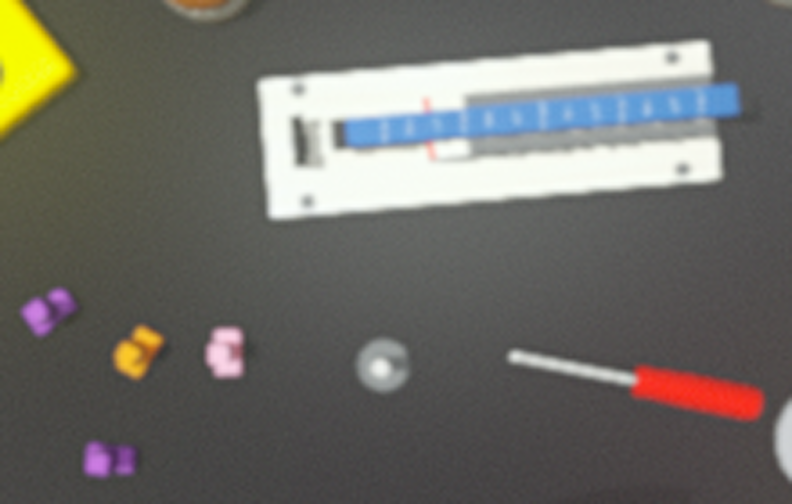

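View pics/scenec.png

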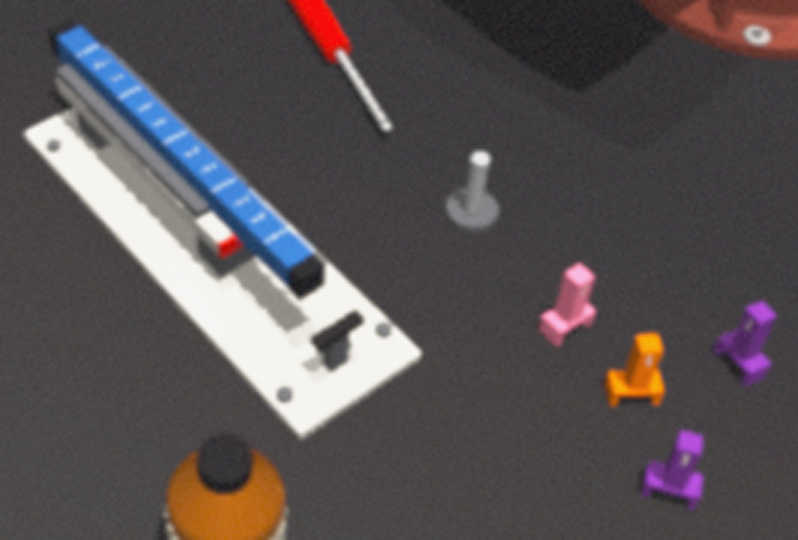

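The crops confirm the orange saddle clip: legs, fin and orange colour, between the pink and purple look-alikes. Its top-view pixel is about (223,283). The red edge line is at crop (427,100)–(432,157), and the tube's front end is at about (335,134).

```bash
python3 - <<'E'
from h import *
T=lambda u,v:(u/3.6+185,v/3.6+185)
for n,z,l in [('plate',.01,[(260,80),(710,42),(721,180),(270,217)]),('edge',.06,[(427,100),(432,157)]),('tube',.084,[(335,122),(336,148),(756,86),(757,114)]),('catch',.052,[(305,140)]),('cliptop',.06,[(150,338)]),('clipbase',.016,[(133,358)]),('pink',.016,[(220,352)]),('purp',.016,[(40,318)]),('post',.063,[(380,366)])]:
    print(n,[np.round(onz('top0',T(*p),z)[:2],4).tolist() for p in l])
S=lambda u,v:(u/3+225,v/3+180)
print('scene tube top',[np.round(onz('scene0',S(*p),.084),4).tolist() for p in [(318,255),(285,283),(82,28),(55,40)]])
print('scene clip',[np.round(onz('scene0',S(*p),z),4).tolist() for p,z in [((649,340),.06),((638,382),.016)]])
E
```

```text
plate [[0.6351, 0.2123], [0.6754, -0.1474], [0.5645, -0.1582], [0.5258, 0.2009]]
edge [[0.6168, 0.0776], [0.573, 0.0726]]
tube [[0.5956, 0.1459], [0.576, 0.1446], [0.6314, -0.1718], [0.6101, -0.1729]]
catch [[0.5842, 0.1711]]
cliptop [[0.4293, 0.2834]]
clipbase [[0.4118, 0.3043]]
pink [[0.4181, 0.2361]]
purp [[0.4414, 0.3783]]
post [[0.4123, 0.1079]]
scene tube top [[0.5773, 0.14, 0.084], [0.6093, 0.1492, 0.084], [0.6116, -0.1541, 0.084], [0.6362, -0.1519, 0.084]]
scene clip [[0.416, 0.2991, 0.06], [0.4168, 0.3024, 0.016]]
```

Emit:
servo_tool:
  commands:
    - {"travel": [0.047, 0.029, 0], "dr": [0, 0, 0.138], "claw": 0}
    - {"travel": [0.047, 0.029, 0], "dr": [0, 0, 0.138], "claw": 0}
    - {"travel": [0.047, 0.029, 0], "dr": [0, 0, 0.138], "claw": 0}
    - {"travel": [0.047, 0.029, 0], "dr": [0, 0, 0.138], "claw": 0}
    - {"travel": [0.047, 0.029, 0], "dr": [0, 0, 0.138], "claw": 0}
  squeeze: 20

```text
clock: 0.72
tcp_pos: [0.3918, -0.3552, 0.2311]
eef_rot: [[-0.0, 0.839, -0.544], [0.0, -0.544, -0.839], [-1.0, -0.0, -0.0]]
wrist_force: [0.6, 0.0, -0.5]
width: 0.0
```

Emit:
servo_tool:
  commands:
    - {"travel": [0.047, 0.029, 0], "dr": [0, 0, 0.138], "claw": 0}
    - {"travel": [0.047, 0.029, 0], "dr": [0, 0, 0.138], "claw": 0}
    - {"travel": [0.047, 0.029, 0], "dr": [0, 0, 0.138], "claw": 0}
    - {"travel": [0.047, 0.029, 0], "dr": [0, 0, 0.138], "claw": 0}
    - {"travel": [0.047, 0.029, 0], "dr": [0, 0, 0.138], "claw": 0}

```text
clock: 1.35
tcp_pos: [0.6268, -0.2102, 0.2309]
eef_rot: [[-0.0, 0.993, 0.114], [0.0, 0.114, -0.993], [-1.0, -0.0, -0.0]]
wrist_force: [-0.1, -1.4, -0.2]
width: -0.0002
```

Emit:
servo_tool:
  commands:
    - {"travel": [0, 0, -0.04], "dr": [0, 0, 0], "claw": 0}
    - {"travel": [0, 0, -0.04], "dr": [0, 0, 0], "claw": 0}
    - {"travel": [0, 0, 0], "dr": [0, 0, 0], "claw": 0}

```text
clock: 1.72
tcp_pos: [0.6233, -0.2102, 0.148]
eef_rot: [[-0.006, 0.994, 0.11], [0.003, 0.11, -0.994], [-1.0, -0.006, -0.004]]
wrist_force: [-0.8, -0.1, 0.6]
width: -0.0
```

```bash
python3 - <<'E'
from h import *
s=read_state(); print(s['clock'],s['tcp_pos'],np.round(s['eef_rot'],3).tolist(),s['joints'])
a=snap('wrist','w1'); b=snap('scene','s1')
save(np.vstack([a[:, :],b[170:330,200:520].repeat(2,0).repeat(2,1)]),'w1',k=0.75)
E
```

```text
1.725 [ 0.62327219 -0.21021332  0.14797336] [[-0.006, 0.994, 0.11], [0.003, 0.11, -0.994], [-1.0, -0.006, -0.004]] [-2.50010465e+01  3.43960947e+01  6.54496328e+00  6.25446117e+01
  3.09005633e-05  5.86858975e+01]
```

View pics/w1.png

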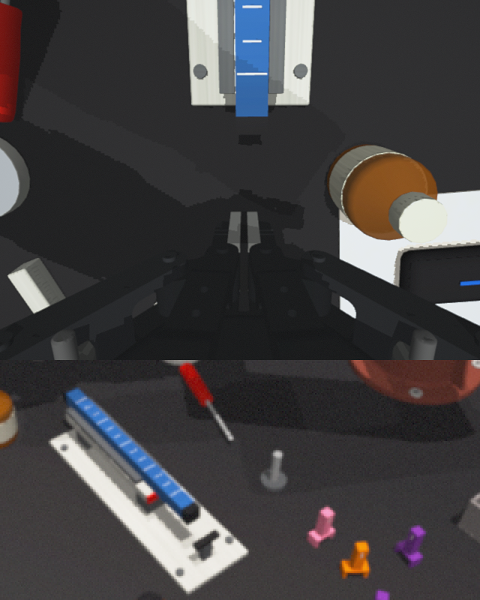

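The wrist view shows the shut fingertips near (245,212), the tube's blue end at (236–268,116) and the tube running straight up the image. bottle_b is at right, clear of the path.

```bash
python3 - <<'E'
from h import *
for p in [(236,116),(268,116),(237,125),(269,125),(236,3),(268,3)]: print(p,np.round(onz('w1',np.array(p)/.75,.084),4))
for p in [(191,105),(309,105)]: print(p,np.round(onz('w1',np.array(p)/.75,.01),4))
im=np.load('pics/w1.npz')['im'].astype(int); print(im[150:185:2,336].tolist())
E
```

```text
(236, 116) [ 0.6118 -0.1569  0.084 ]
(268, 116) [ 0.6337 -0.1545  0.084 ]
(237, 125) [ 0.6131 -0.1629  0.084 ]
(269, 125) [ 0.6352 -0.1605  0.084 ]
(236, 3) [ 0.6046 -0.0876  0.084 ]
(268, 3) [ 0.6246 -0.0854  0.084 ]
(191, 105) [ 0.5673 -0.1559  0.01  ]
(309, 105) [ 0.6761 -0.1438  0.01  ]
[[53, 103, 165], [52, 103, 165], [51, 102, 164], [47, 47, 52], [47, 48, 49], [46, 46, 48], [46, 45, 47], [48, 48, 50], [46, 45, 46], [46, 45, 47], [47, 47, 49], [45, 45, 46], [46, 45, 46], [46, 46, 46], [45, 45, 46], [31, 32, 34], [27, 25, 28], [30, 29, 31]]
```

Emit:
servo_tool:
  commands:
    - {"travel": [0.0015, 0, -0.038], "dr": [0, 0, 0], "claw": 0}
    - {"travel": [0.0015, 0, -0.038], "dr": [0, 0, 0], "claw": 0}
    - {"travel": [-0.0013, 0.012, 0], "dr": [0, 0, 0], "claw": 0}
    - {"travel": [-0.0013, 0.012, 0], "dr": [0, 0, 0], "claw": 0}
    - {"travel": [0, 0, 0], "dr": [0, 0, 0], "claw": 0}

```text
clock: 2.45
tcp_pos: [0.6272, -0.1866, 0.0778]
eef_rot: [[0.003, 0.994, 0.111], [-0.001, 0.111, -0.994], [-1.0, 0.003, 0.001]]
wrist_force: [0.7, -0.8, 0.7]
width: 0.0001
```

Emit:
servo_tool:
  commands:
    - {"travel": [-0.0011, 0.01, 0], "dr": [0, 0, 0], "claw": 0}
    - {"travel": [-0.0011, 0.01, 0], "dr": [0, 0, 0], "claw": 0}
    - {"travel": [-0.0011, 0.01, 0], "dr": [0, 0, 0], "claw": 0}
    - {"travel": [-0.0009, 0.008, 0], "dr": [0, 0, 0], "claw": 0}
    - {"travel": [0, 0, 0], "dr": [0, 0, 0], "claw": 0}

```text
clock: 3.08
tcp_pos: [0.6222, -0.149, 0.076]
eef_rot: [[0.001, 0.994, 0.11], [-0.0, 0.11, -0.994], [-1.0, 0.001, 0.001]]
wrist_force: [0.6, -0.9, 1.0]
width: 0.0
```

```bash
python3 - <<'E'
from h import *
s=read_state(); print(s['clock'],s['tcp_pos'],s['wrist_force'],np.round(s['eef_rot'],3).tolist())
a=snap('wrist','w2'); b=snap('scene','s2')
save(np.vstack([a,b[180:340,220:540].repeat(2,0).repeat(2,1)]),'w2',k=0.75)
E
```

```text
3.075 [ 0.62221421 -0.14904114  0.07603158] [ 0.5984313  -0.88405031  0.99536407] [[0.001, 0.994, 0.11], [-0.0, 0.11, -0.994], [-1.0, 0.001, 0.001]]
```

View pics/w2.png

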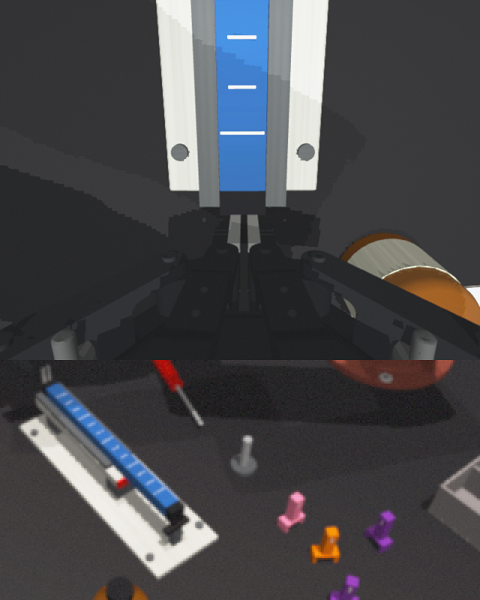

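```bash
python3 - <<'E'
from h import *
d=np.array([-.110,.994]); e=np.array([.595,.075])
for n,p in [('w1',(252,116.5)),('w2',(243,190.5))]:
    q=onz(n,np.array(p)/.75,.084); print(n,np.round(q,4),(q[:2]-e)@d)
# deck/plate end corners in w2
for p in [(170,190),(316,189)]: print(np.round(onz('w2',np.array(p)/.75,.01),4))
E
```

```text
w1 [ 0.6228 -0.156   0.084 ] -0.23269107114336648
w2 [ 0.6195 -0.1261  0.084 ] -0.2025536097332678
[ 0.5679 -0.1552  0.01  ]
[ 0.6758 -0.1424  0.01  ]
```

The pictures put the tube centre at about −55 mm from the edge, so no balance is possible before −32 mm. I'll push 21 mm, back off, and then go in small steps with a check after each.

```bash
cat > chk.py <<'E'
from h import *
import sys
n=sys.argv[1]; d=np.array([-.110,.994]); e=np.array([.595,.075])
s=read_state(); a=snap('wrist',n); i=a.astype(int)
m=((i[:,:,2]-i[:,:,0])>60)&(np.arange(640)[None]>180)&(np.arange(640)[None]<470)
w=m.sum(1); end=np.where(w>30)[0].max()
c=np.where(m[end-6])[0].mean(); q=onz(n,(c,end+.5),.084)
print(round(float(s['clock']),2),'tcp',np.round(s['tcp_pos'],4),'F',np.round(s['wrist_force'],1),'end',end,'width',w[end-8:end-2].mean().round(2),'centre y',round(float((q[:2]-e)@d+.148),4))
E
python3 chk.py k0
```

```text
3.17 tcp [ 0.6217 -0.1491  0.0754] F [-0.2 -0.8  0.8] end 255 width 62.0 centre y -0.055
```

Emit:
servo_tool:
  commands:
    - {"travel": [-0.0009, 0.008, 0], "dr": [0, 0, 0], "claw": 0}
    - {"travel": [-0.0009, 0.008, 0], "dr": [0, 0, 0], "claw": 0}
    - {"travel": [-0.0005, 0.005, 0], "dr": [0, 0, 0], "claw": 0}
    - {"travel": [0.0004, -0.004, 0], "dr": [0, 0, 0], "claw": 0}
    - {"travel": [0, 0, 0], "dr": [0, 0, 0], "claw": 0}

```text
clock: 3.85
tcp_pos: [0.6198, -0.1324, 0.0752]
eef_rot: [[-0.0, 0.994, 0.11], [0.001, 0.11, -0.994], [-1.0, -0.0, -0.001]]
wrist_force: [0.5, 0.4, -0.3]
width: -0.0002
```

```bash
python3 chk.py k1
```

```text
3.85 tcp [ 0.6198 -0.1324  0.0752] F [ 0.5  0.4 -0.3] end 241 width 62.0 centre y -0.0328
```

Emit:
servo_tool:
  commands:
    - {"travel": [-0.0005, 0.004, 0], "dr": [0, 0, 0], "claw": 0}
    - {"travel": [-0.0005, 0.0045, 0], "dr": [0, 0, 0], "claw": 0}
    - {"travel": [0.0005, -0.004, 0], "dr": [0, 0, 0], "claw": 0}
    - {"travel": [0, 0, 0], "dr": [0, 0, 0], "claw": 0}
    - {"travel": [0, 0, 0], "dr": [0, 0, 0], "claw": 0}

```text
clock: 4.53
tcp_pos: [0.6193, -0.128, 0.0753]
eef_rot: [[-0.0, 0.994, 0.11], [0.0, 0.11, -0.994], [-1.0, -0.0, -0.0]]
wrist_force: [0.5, 1.1, -0.4]
width: -0.0001
```

```bash
python3 chk.py k2
```

```text
4.53 tcp [ 0.6193 -0.128   0.0753] F [ 0.5  1.1 -0.4] end 243 width 62.0 centre y -0.0291
```

Emit:
servo_tool:
  commands:
    - {"travel": [-0.0005, 0.004, 0], "dr": [0, 0, 0], "claw": 0}
    - {"travel": [-0.0005, 0.0045, 0], "dr": [0, 0, 0], "claw": 0}
    - {"travel": [0.0005, -0.004, 0], "dr": [0, 0, 0], "claw": 0}
    - {"travel": [0, 0, 0], "dr": [0, 0, 0], "claw": 0}
    - {"travel": [0, 0, 0], "dr": [0, 0, 0], "claw": 0}

```text
clock: 5.2
tcp_pos: [0.6188, -0.1234, 0.0753]
eef_rot: [[-0.0, 0.994, 0.11], [0.0, 0.11, -0.994], [-1.0, -0.0, -0.0]]
wrist_force: [0.2, -0.3, -0.1]
width: -0.0001
```

```bash
python3 chk.py k3
```

```text
5.2 tcp [ 0.6188 -0.1234  0.0753] F [ 0.2 -0.3 -0.1] end 243 width 63.0 centre y -0.0246
```

Emit:
servo_tool:
  commands:
    - {"travel": [-0.0005, 0.004, 0], "dr": [0, 0, 0], "claw": 0}
    - {"travel": [-0.0005, 0.0045, 0], "dr": [0, 0, 0], "claw": 0}
    - {"travel": [0.0005, -0.004, 0], "dr": [0, 0, 0], "claw": 0}
    - {"travel": [0, 0, 0], "dr": [0, 0, 0], "claw": 0}
    - {"travel": [0, 0, 0], "dr": [0, 0, 0], "claw": 0}

```text
clock: 5.88
tcp_pos: [0.6183, -0.1189, 0.0752]
eef_rot: [[-0.0, 0.994, 0.11], [0.0, 0.11, -0.994], [-1.0, -0.0, -0.0]]
wrist_force: [0.2, -0.1, 0.9]
width: 0.0001
```

```bash
python3 chk.py k4
```

```text
5.88 tcp [ 0.6183 -0.1189  0.0752] F [ 0.2 -0.1  0.9] end 243 width 62.33 centre y -0.02
```

Emit:
servo_tool:
  commands:
    - {"travel": [-0.0005, 0.004, 0], "dr": [0, 0, 0], "claw": 0}
    - {"travel": [-0.0005, 0.0045, 0], "dr": [0, 0, 0], "claw": 0}
    - {"travel": [0.0005, -0.004, 0], "dr": [0, 0, 0], "claw": 0}
    - {"travel": [0, 0, 0], "dr": [0, 0, 0], "claw": 0}
    - {"travel": [0, 0, 0], "dr": [0, 0, 0], "claw": 0}

```text
clock: 6.55
tcp_pos: [0.6178, -0.1144, 0.0752]
eef_rot: [[-0.0, 0.994, 0.11], [0.0, 0.11, -0.994], [-1.0, -0.0, -0.0]]
wrist_force: [-1.0, 0.7, 0.2]
width: 0.0003
```

```bash
python3 chk.py k5
```

```text
6.55 tcp [ 0.6178 -0.1144  0.0752] F [-1.   0.7  0.2] end 243 width 62.0 centre y -0.0155
```

Emit:
servo_tool:
  commands:
    - {"travel": [-0.0005, 0.004, 0], "dr": [0, 0, 0], "claw": 0}
    - {"travel": [-0.0005, 0.0045, 0], "dr": [0, 0, 0], "claw": 0}
    - {"travel": [0.0005, -0.004, 0], "dr": [0, 0, 0], "claw": 0}
    - {"travel": [0, 0, 0], "dr": [0, 0, 0], "claw": 0}
    - {"travel": [0, 0, 0], "dr": [0, 0, 0], "claw": 0}

```text
clock: 7.22
tcp_pos: [0.6173, -0.1099, 0.0752]
eef_rot: [[-0.0, 0.994, 0.11], [0.0, 0.11, -0.994], [-1.0, -0.0, -0.0]]
wrist_force: [0.6, -0.7, -0.5]
width: 0.0001
```

```bash
python3 chk.py k6
```

```text
7.22 tcp [ 0.6173 -0.1099  0.0752] F [ 0.6 -0.7 -0.5] end 243 width 62.33 centre y -0.011
```

Emit:
servo_tool:
  commands:
    - {"travel": [-0.0005, 0.004, 0], "dr": [0, 0, 0], "claw": 0}
    - {"travel": [-0.0005, 0.0045, 0], "dr": [0, 0, 0], "claw": 0}
    - {"travel": [0.0005, -0.004, 0], "dr": [0, 0, 0], "claw": 0}
    - {"travel": [0, 0, 0], "dr": [0, 0, 0], "claw": 0}
    - {"travel": [0, 0, 0], "dr": [0, 0, 0], "claw": 0}

```text
clock: 7.9
tcp_pos: [0.6168, -0.1054, 0.0753]
eef_rot: [[-0.0, 0.994, 0.11], [0.0, 0.11, -0.994], [-1.0, -0.0, -0.0]]
wrist_force: [-0.0, 0.1, -0.2]
width: 0.0001
```

```bash
python3 chk.py k7
```

```text
7.9 tcp [ 0.6168 -0.1054  0.0753] F [-0.   0.1 -0.2] end 244 width 62.0 centre y -0.0068
```

Emit:
servo_tool:
  commands:
    - {"travel": [-0.0005, 0.004, 0], "dr": [0, 0, 0], "claw": 0}
    - {"travel": [-0.0005, 0.0045, 0], "dr": [0, 0, 0], "claw": 0}
    - {"travel": [0.0005, -0.004, 0], "dr": [0, 0, 0], "claw": 0}
    - {"travel": [0, 0, 0], "dr": [0, 0, 0], "claw": 0}
    - {"travel": [0, 0, 0], "dr": [0, 0, 0], "claw": 0}

```text
clock: 8.57
tcp_pos: [0.6163, -0.1009, 0.0753]
eef_rot: [[-0.0, 0.994, 0.11], [0.0, 0.11, -0.994], [-1.0, -0.0, -0.0]]
wrist_force: [0.1, -0.6, 0.4]
width: -0.0001
```

```bash
python3 chk.py k8
```

```text
8.57 tcp [ 0.6163 -0.1009  0.0753] F [ 0.1 -0.6  0.4] end 244 width 62.0 centre y -0.0023
```

Emit:
servo_tool:
  commands:
    - {"travel": [-0.0005, 0.004, 0], "dr": [0, 0, 0], "claw": 0}
    - {"travel": [-0.0005, 0.0045, 0], "dr": [0, 0, 0], "claw": 0}
    - {"travel": [0.0005, -0.004, 0], "dr": [0, 0, 0], "claw": 0}
    - {"travel": [0, 0, 0], "dr": [0, 0, 0], "claw": 0}
    - {"travel": [0, 0, 0], "dr": [0, 0, 0], "claw": 0}

```text
clock: 9.25
tcp_pos: [0.6158, -0.0964, 0.0752]
eef_rot: [[-0.0, 0.994, 0.11], [0.0, 0.11, -0.994], [-1.0, -0.0, -0.0]]
wrist_force: [-0.8, 0.7, -0.2]
width: 0.0002
```

```bash
python3 chk.py k9
```

```text
9.25 tcp [ 0.6158 -0.0964  0.0752] F [-0.8  0.7 -0.2] end 244 width 62.0 centre y 0.0023
```

Emit:
servo_tool:
  commands:
    - {"travel": [-0.0005, 0.004, 0], "dr": [0, 0, 0], "claw": 0}
    - {"travel": [-0.0005, 0.0045, 0], "dr": [0, 0, 0], "claw": 0}
    - {"travel": [0.0005, -0.004, 0], "dr": [0, 0, 0], "claw": 0}
    - {"travel": [0, 0, 0], "dr": [0, 0, 0], "claw": 0}
    - {"travel": [0, 0, 0], "dr": [0, 0, 0], "claw": 0}

```text
clock: 9.93
tcp_pos: [0.6153, -0.0919, 0.0752]
eef_rot: [[-0.0, 0.994, 0.11], [0.0, 0.11, -0.994], [-1.0, -0.0, -0.0]]
wrist_force: [0.2, 0.3, 0.4]
width: -0.0004
```

```bash
python3 chk.py k10
```

```text
9.93 tcp [ 0.6153 -0.0919  0.0752] F [0.2 0.3 0.4] end 244 width 62.5 centre y 0.0068
```

Emit:
servo_tool:
  commands:
    - {"travel": [-0.0005, 0.004, 0], "dr": [0, 0, 0], "claw": 0}
    - {"travel": [-0.0005, 0.0045, 0], "dr": [0, 0, 0], "claw": 0}
    - {"travel": [0.0005, -0.004, 0], "dr": [0, 0, 0], "claw": 0}
    - {"travel": [0, 0, 0], "dr": [0, 0, 0], "claw": 0}
    - {"travel": [0, 0, 0], "dr": [0, 0, 0], "claw": 0}

```text
clock: 10.6
tcp_pos: [0.6148, -0.0874, 0.0752]
eef_rot: [[-0.0, 0.994, 0.11], [0.0, 0.11, -0.994], [-1.0, -0.0, -0.0]]
wrist_force: [0.3, -1.0, 0.5]
width: 0.0001
```

```bash
python3 chk.py k11
```

```text
10.6 tcp [ 0.6148 -0.0874  0.0752] F [ 0.3 -1.   0.5] end 246 width 67.0 centre y 0.0106
```

Width jumped to 67, so the tube appears to have tipped. I'll back off, let it settle, check it, and carry on to the clip.

Emit:
servo_tool:
  commands:
    - {"travel": [0.0015, -0.015, 0], "dr": [0, 0, 0], "claw": 0}
    - {"travel": [0, 0, 0], "dr": [0, 0, 0], "claw": 0}
    - {"travel": [0, 0, 0.06], "dr": [0, 0, 0], "claw": 0}
    - {"travel": [0, 0, 0.06], "dr": [0, 0, 0], "claw": 0}
    - {"travel": [0, 0, 0.03], "dr": [0, 0, 0], "claw": 0.5}

```text
clock: 11.28
tcp_pos: [0.6174, -0.1029, 0.229]
eef_rot: [[0.004, 0.994, 0.109], [-0.001, 0.109, -0.994], [-1.0, 0.004, 0.001]]
wrist_force: [-0.6, -0.5, -1.3]
width: 0.0171
```

Emit:
servo_tool:
  commands:
    - {"travel": [-0.024, 0.049, 0], "dr": [0, 0, 0], "claw": 0.5}
    - {"travel": [-0.024, 0.049, 0], "dr": [0, 0, 0], "claw": 0.5}
    - {"travel": [-0.024, 0.049, 0], "dr": [0, 0, 0], "claw": 0.5}
    - {"travel": [-0.024, 0.049, 0], "dr": [0, 0, 0], "claw": 0.5}
    - {"travel": [-0.024, 0.049, 0], "dr": [0, 0, 0], "claw": 0.5}

```text
clock: 11.9
tcp_pos: [0.4955, 0.1439, 0.2255]
eef_rot: [[0.0, 0.994, 0.109], [0.0, 0.109, -0.994], [-1.0, 0.0, -0.0]]
wrist_force: [0.9, 0.3, -0.1]
width: 0.0429
```

Emit:
servo_tool:
  commands:
    - {"travel": [-0.024, 0.049, 0], "dr": [0, 0, 0], "claw": 0.5}
    - {"travel": [-0.024, 0.049, 0], "dr": [0, 0, 0], "claw": 0.5}
    - {"travel": [-0.024, 0.049, 0], "dr": [0, 0, 0], "claw": 0.5}
    - {"travel": [-0.006, 0.012, 0], "dr": [0, 0, 0], "claw": 0.5}
    - {"travel": [0, 0, 0], "dr": [0, 0, 0], "claw": 0.5}

```text
clock: 12.52
tcp_pos: [0.4182, 0.3019, 0.2253]
eef_rot: [[0.0, 0.994, 0.111], [-0.0, 0.111, -0.994], [-1.0, 0.0, 0.0]]
wrist_force: [0.8, -0.7, 0.4]
width: 0.0432
```

```bash
python3 - <<'E'
from h import *
s=read_state(); print(s['clock'],s['tcp_pos'],np.round(s['eef_rot'],3).tolist(),s['joints'])
a=snap('wrist','w3'); b=snap('scene','s3')
save(np.vstack([a,b[180:340,220:540].repeat(2,0).repeat(2,1)]),'w3',k=0.75)
E
```

```text
12.525 [0.41817142 0.3018522  0.22529686] [[0.0, 0.994, 0.111], [-0.0, 0.111, -0.994], [-1.0, 0.0, 0.0]] [ 2.77052726e+01  1.58526187e+01 -1.08240693e+01  6.33240080e+01
 -1.28425726e-02  1.11316976e+02]
```

View pics/w3.png

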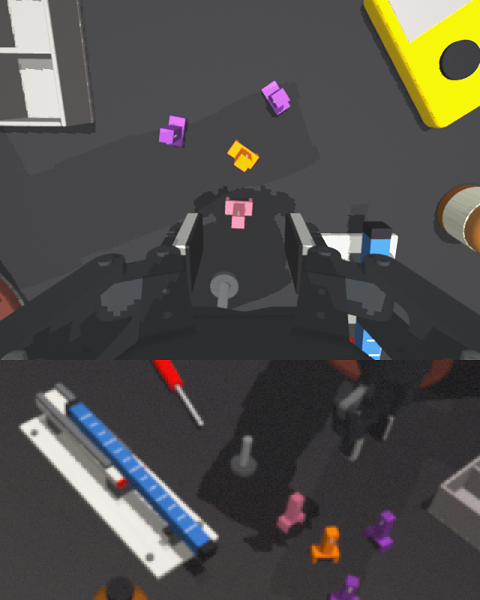

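The scene strip shows the tube's tail raised off the channel and its nose on the catch. In the wrist view the orange clip is at (243,155), between the two purples and the pink. I'll enlarge it to get its position and yaw.

```bash
python3 - <<'E'
from h import *
a=np.load('pics/w3.npz')['im']
save(a,'w3c',(284,170,80,75),8)
E
```

```text
(no output)
```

View pics/w3c.png

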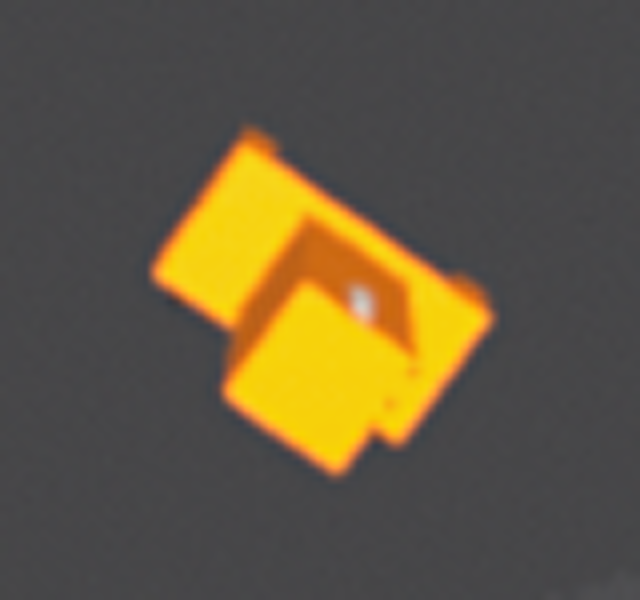

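The clip's roof corners are at crop (245,140), (492,318), (400,445) and (155,272). The fin-top corners are (308,280), (412,362), (338,474) and (225,390).

```bash
python3 - <<'E'
from h import *
f=lambda P,z:np.array([onz('w3',(284+(u+.5)/8-.5,170+(v+.5)/8-.5),z)[:2] for u,v in P])
r=f([(245,140),(492,318),(400,445),(155,272)],.016); t=f([(308,280),(412,362),(338,474),(225,390)],.06)
for q in (r,t):
    e=[q[1]-q[0],q[2]-q[3],q[3]-q[0],q[2]-q[1]]
    print(q.mean(0).round(4),[(round(float(np.linalg.norm(v)),4),round(float(np.degrees(np.arctan2(v[1],v[0]))),1)) for v in e])
E
```

```text
[0.4176 0.301 ] [(0.0347, -29.5), (0.0345, -29.4), (0.0183, -118.1), (0.0182, -118.5)]
[0.4174 0.301 ] [(0.0133, -32.3), (0.0143, -31.0), (0.014, -120.3), (0.0137, -116.2)]
```

Emit:
servo_tool:
  commands:
    - {"travel": [-0.0007, -0.001, -0.03], "dr": [0, 0, -0.157], "claw": 0.5}
    - {"travel": [0, 0, -0.03], "dr": [0, 0, -0.157], "claw": 0.5}
    - {"travel": [0, 0, -0.03], "dr": [0, 0, -0.157], "claw": 0.5}
    - {"travel": [0, 0, -0.03], "dr": [0, 0, -0.155], "claw": 0.5}
    - {"travel": [0, 0, 0], "dr": [0, 0, 0], "claw": 0.5}

```text
clock: 13.25
tcp_pos: [0.4169, 0.2986, 0.1037]
eef_rot: [[-0.003, 0.869, -0.494], [-0.002, -0.494, -0.869], [-1.0, -0.002, 0.003]]
wrist_force: [-1.6, -0.5, 0.1]
width: 0.0428
```

Emit:
servo_tool:
  commands:
    - {"travel": [0, 0, -0.03], "dr": [0, 0, 0], "claw": 0.5}
    - {"travel": [0, 0, -0.03], "dr": [0, 0, 0], "claw": 0.5}
    - {"travel": [0, 0, -0.021], "dr": [0, 0, 0], "claw": 0.5}
    - {"travel": [0, 0, 0], "dr": [0, 0, 0], "claw": 0.5}
    - {"travel": [0, 0, 0], "dr": [0, 0, 0], "claw": 0.5}

```text
clock: 13.88
tcp_pos: [0.4189, 0.3007, 0.0257]
eef_rot: [[0.002, 0.87, -0.493], [0.001, -0.493, -0.87], [-1.0, 0.001, -0.002]]
wrist_force: [-0.3, 0.5, -0.3]
width: 0.0425
```

Emit:
servo_tool:
  commands:
    - {"travel": [0, 0, 0], "dr": [0, 0, 0], "claw": 0.1}
    - {"travel": [0, 0, 0], "dr": [0, 0, 0], "claw": 0.05}
    - {"travel": [0, 0, 0], "dr": [0, 0, 0], "claw": 0.05}
    - {"travel": [0, 0, 0], "dr": [0, 0, 0], "claw": 0.0}
    - {"travel": [0, 0, 0], "dr": [0, 0, 0], "claw": 0.0}
  squeeze: 25

```text
clock: 14.5
tcp_pos: [0.4184, 0.3009, 0.0253]
eef_rot: [[0.002, 0.87, -0.493], [0.001, -0.493, -0.87], [-1.0, 0.001, -0.001]]
wrist_force: [-0.3, -1.4, 7.0]
width: 0.0133
```

Emit:
servo_tool:
  commands:
    - {"travel": [0, 0, 0.03], "dr": [0, 0, 0], "claw": 0}
    - {"travel": [0, 0, 0.05], "dr": [0, 0, 0], "claw": 0}
    - {"travel": [0, 0, 0.05], "dr": [0, 0, 0], "claw": 0}
    - {"travel": [0, -0.01, 0.045], "dr": [0, 0, 0], "claw": 0}
    - {"travel": [0.02, -0.031, 0], "dr": [0, 0, 0.087], "claw": 0}

```text
clock: 15.12
tcp_pos: [0.4391, 0.2609, 0.2033]
eef_rot: [[0.006, 0.911, -0.412], [0.003, -0.412, -0.911], [-1.0, 0.004, -0.005]]
wrist_force: [0.1, 0.4, -1.5]
width: 0.0138
```

Emit:
servo_tool:
  commands:
    - {"travel": [0.033, -0.048, 0], "dr": [0, 0, 0.108], "claw": 0}
    - {"travel": [0.033, -0.048, 0], "dr": [0, 0, 0.108], "claw": 0}
    - {"travel": [0.033, -0.048, 0], "dr": [0, 0, 0.108], "claw": 0}
    - {"travel": [0.033, -0.048, 0], "dr": [0, 0, 0.108], "claw": 0}
    - {"travel": [0.031, -0.048, 0], "dr": [0, 0, 0.108], "claw": 0}

```text
clock: 15.75
tcp_pos: [0.6016, 0.0179, 0.1998]
eef_rot: [[0.001, 0.993, 0.115], [0.0, 0.115, -0.993], [-1.0, 0.001, 0.0]]
wrist_force: [0.4, 1.0, 0.1]
width: 0.0137
```

Emit:
servo_tool:
  commands:
    - {"travel": [0, 0, 0], "dr": [0, 0, 0], "claw": 0}
    - {"travel": [0, 0, 0], "dr": [0, 0, 0], "claw": 0}

```text
clock: 16.0
tcp_pos: [0.6002, 0.0197, 0.1993]
eef_rot: [[-0.001, 0.994, 0.11], [0.0, 0.11, -0.994], [-1.0, -0.001, -0.0]]
wrist_force: [-0.5, 0.3, 0.8]
width: 0.0136
```

```bash
python3 - <<'E'
from h import *
s=read_state(); print(s['clock'],s['tcp_pos'],np.round(s['eef_rot'],3).tolist(),s['joints'],s['wrist_force'],s['width'])
a=snap('wrist','w4'); b=snap('scene','s4')
A=cv2.resize(a[60:380,150:490],None,fx=1.75,fy=1.75,interpolation=cv2.INTER_CUBIC)
cv2.imwrite('pics/w4.png',A[:,:,::-1]); print(A.shape)
E
```

```text
16.0 [0.60021596 0.01968516 0.19925704] [[-0.001, 0.994, 0.11], [0.0, 0.11, -0.994], [-1.0, -0.001, -0.0]] [-5.10346501e+00  2.59647284e+01  2.15884185e-01  6.42914757e+01
  1.75158400e-02  7.85921929e+01] [-0.4583031   0.30472181  0.83712167] 0.013606667662321149
(560, 595, 3)
```

View pics/w4.png

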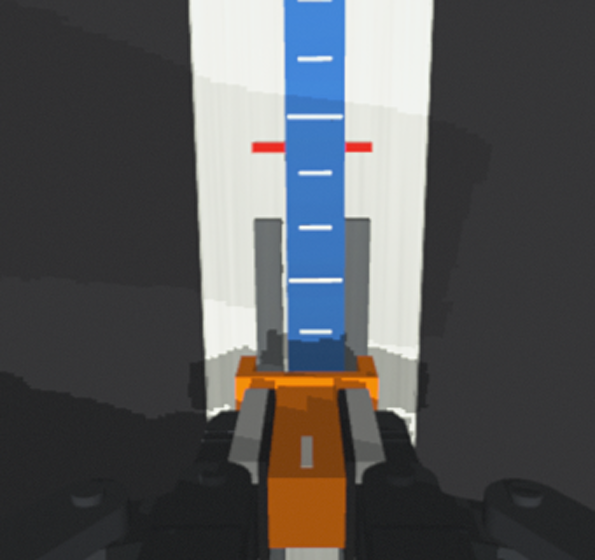

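The wrist view shows the clip square in the jaws and the red strip at rows 142–152, from columns 252–285 on the left and 345–372 on the right. The tube's sides there are at columns 285 and 345.

```bash
python3 - <<'E'
from h import *
f=lambda u,v,z:onz('w4',(150+u/1.75,60+v/1.75),z).round(4)
print('edge outer',f(252,142,.06),f(372,142,.06),'inner',f(252,152,.06),f(372,152,.06))
print('tube',f(285,142,.084),f(345,142,.084),'far',f(286,5,.078),f(343,5,.078),'near',f(288,330,.09),f(343,330,.09))
print('fence end',f(268,218,.068),f(358,218,.068))
E
```

```text
edge outer [0.5723 0.0759 0.06  ] [0.6199 0.0812 0.06  ] inner [0.5726 0.072  0.06  ] [0.6205 0.0773 0.06  ]
tube [0.5861 0.078  0.084 ] [0.6079 0.0805 0.084 ] far [0.5814 0.1251 0.078 ] [0.6016 0.1273 0.078 ] near [0.5945 0.0086 0.09  ] [0.6155 0.0109 0.09  ]
fence end [0.5819 0.0475 0.068 ] [0.6176 0.0514 0.068 ]
```

Emit:
servo_tool:
  commands:
    - {"travel": [-0.0017, 0.0302, 0], "dr": [-0.0377, -0.0042, 0], "claw": 0}
    - {"travel": [-0.0017, 0.0303, 0], "dr": [-0.0378, -0.0042, 0], "claw": 0}
    - {"travel": [0, 0, -0.035], "dr": [0, 0, 0], "claw": 0}
    - {"travel": [0, 0, -0.035], "dr": [0, 0, 0], "claw": 0}
    - {"travel": [0, 0, 0], "dr": [0, 0, 0], "claw": 0}

```text
clock: 16.73
tcp_pos: [0.5947, 0.0812, 0.1275]
eef_rot: [[0.004, 0.994, 0.112], [-0.076, 0.112, -0.991], [-0.997, -0.005, 0.075]]
wrist_force: [-0.2, -0.6, -0.5]
width: 0.0136
```

Emit:
servo_tool:
  commands:
    - {"travel": [0, 0, 0], "dr": [0, 0, 0], "claw": 0}
    - {"travel": [0, 0, 0], "dr": [0, 0, 0], "claw": 0}

```text
clock: 16.98
tcp_pos: [0.5983, 0.0803, 0.1311]
eef_rot: [[0.011, 0.994, 0.11], [-0.075, 0.111, -0.991], [-0.997, 0.003, 0.076]]
wrist_force: [-0.2, -0.2, -0.4]
width: 0.0135
```

```bash
python3 - <<'E'
from h import *
s=read_state(); print(s['clock'],s['tcp_pos'],np.round(s['eef_rot'],3).tolist(),s['wrist_force'],s['width'])
a=snap('wrist','w5'); b=snap('scene','s5')
A=cv2.resize(a[130:400,200:440],None,fx=2,fy=2,interpolation=cv2.INTER_CUBIC)
B=cv2.resize(b[190:325,230:310+50],None,fx=4,fy=4,interpolation=cv2.INTER_CUBIC)[:540,150:470]
cv2.imwrite('pics/w5.png',np.hstack([A,B])[:,:,::-1])
E
```

```text
16.975 [0.59827541 0.08025516 0.13107828] [[0.011, 0.994, 0.11], [-0.075, 0.111, -0.991], [-0.997, 0.003, 0.076]] [-0.24021104 -0.21370089 -0.39137538] 0.013527884021875745
```

View pics/w5.png

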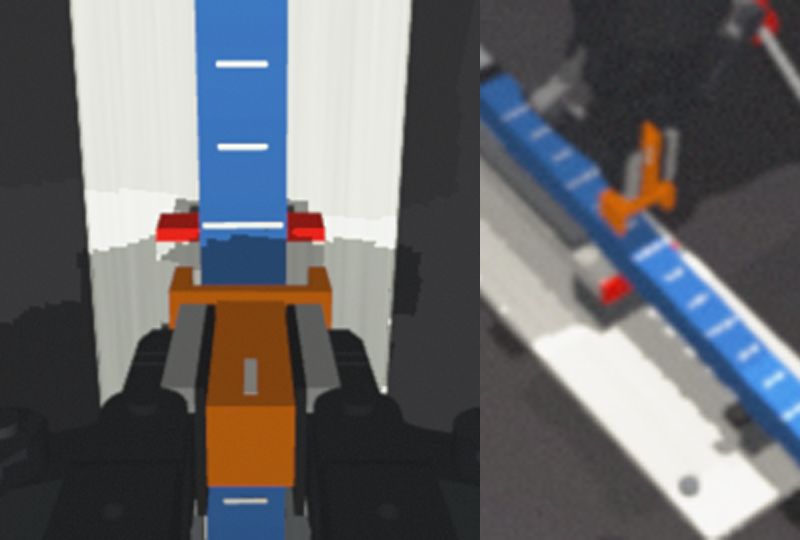

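Emit:
servo_tool:
  commands:
    - {"travel": [0, 0, 0], "dr": [0, 0, 0], "claw": 0}
    - {"travel": [0, 0, 0], "dr": [0, 0, 0], "claw": 0}
    - {"travel": [0, 0, 0], "dr": [0, 0, 0], "claw": 0}

```text
clock: 17.45
tcp_pos: [0.5972, 0.08, 0.1293]
eef_rot: [[0.008, 0.994, 0.11], [-0.075, 0.111, -0.991], [-0.997, -0.0, 0.076]]
wrist_force: [0.1, 0.7, -0.8]
width: 0.0137
```

```bash
python3 - <<'E'
from h import *
s=read_state(); print(s['clock'],s['tcp_pos'],np.round(s['eef_rot'],4).tolist(),s['wrist_force'])
a=snap('wrist','w6'); i=a.astype(int)
bl=(i[:,:,2]-i[:,:,0]>60); og=(i[:,:,0]-i[:,:,2]>60)&(i[:,:,1]>40)
for r in (140,170,200,225,236,250,262,266): print(r,[ (np.where(m[r])[0].min(),np.where(m[r])[0].max()) if m[r].any() else None for m in (bl,og)])
for r,z in((200,.08),(225,.082)):
    c=np.where(bl[r,200:440])[0]+200; print(r,onz('w6',((c.min()+c.max())/2,r),z).round(4))
E
```

```text
17.45 [0.5972235  0.08001873 0.12929132] [[0.0083, 0.9939, 0.1103], [-0.0754, 0.1107, -0.991], [-0.9971, -0.0001, 0.0759]] [ 0.13442206  0.66902988 -0.81644616]
140 [(np.int64(300), np.int64(346)), None]
170 [(np.int64(300), np.int64(345)), None]
200 [(np.int64(301), np.int64(345)), None]
225 [(np.int64(302), np.int64(345)), None]
236 [(np.int64(301), np.int64(345)), None]
250 [(np.int64(302), np.int64(344)), (np.int64(279), np.int64(364))]
262 [(np.int64(303), np.int64(344)), None]
266 [(np.int64(304), np.int64(344)), (np.int64(287), np.int64(362))]
200 [0.5932 0.1094 0.08  ]
225 [0.5948 0.0973 0.082 ]
```

Emit:
servo_tool:
  commands:
    - {"travel": [-0.0005, 0, -0.006], "dr": [0, 0, 0], "claw": 0}
    - {"travel": [0, 0, -0.008], "dr": [0, 0, 0], "claw": 0}
    - {"travel": [0, 0, -0.008], "dr": [0, 0, 0], "claw": 0}
    - {"travel": [0, 0, -0.004], "dr": [0, 0, 0], "claw": 0}
    - {"travel": [0, 0, 0], "dr": [0, 0, 0], "claw": 0}

```text
clock: 18.12
tcp_pos: [0.5965, 0.0801, 0.1028]
eef_rot: [[0.008, 0.994, 0.111], [-0.075, 0.111, -0.991], [-0.997, -0.001, 0.076]]
wrist_force: [-0.0, -0.2, -0.3]
width: 0.0134
```

Emit:
servo_tool:
  commands:
    - {"travel": [0, 0, -0.001], "dr": [0, 0, 0], "claw": 0}
    - {"travel": [0, 0, 0], "dr": [0, 0, 0], "claw": 0}
    - {"travel": [0, 0, 0], "dr": [0, 0, 0], "claw": 0}

```text
clock: 18.5
tcp_pos: [0.5969, 0.0801, 0.1025]
eef_rot: [[0.009, 0.994, 0.11], [-0.075, 0.111, -0.991], [-0.997, 0.0, 0.076]]
wrist_force: [0.2, 0.1, -0.5]
width: 0.0138
```

Emit:
servo_tool:
  commands:
    - {"travel": [0, 0, -0.0015], "dr": [0, 0, 0], "claw": 0}
    - {"travel": [0, 0, -0.0015], "dr": [0, 0, 0], "claw": 0}
    - {"travel": [0, 0, -0.001], "dr": [0, 0, 0], "claw": 0}
    - {"travel": [0, 0, 0], "dr": [0, 0, 0], "claw": 0}
    - {"travel": [0, 0, 0], "dr": [0, 0, 0], "claw": 0}

```text
clock: 19.12
tcp_pos: [0.5968, 0.0801, 0.0983]
eef_rot: [[0.008, 0.994, 0.11], [-0.075, 0.111, -0.991], [-0.997, 0.0, 0.076]]
wrist_force: [0.5, 0.3, -0.1]
width: 0.0134
```

Emit:
servo_tool:
  commands:
    - {"travel": [0, 0, -0.0005], "dr": [0, 0, 0], "claw": 0}
    - {"travel": [0, 0, 0], "dr": [0, 0, 0], "claw": 0}
    - {"travel": [0, 0, 0], "dr": [0, 0, 0], "claw": 0}

```text
clock: 19.5
tcp_pos: [0.5968, 0.0801, 0.0978]
eef_rot: [[0.008, 0.994, 0.11], [-0.075, 0.111, -0.991], [-0.997, -0.0, 0.076]]
wrist_force: [-1.1, 0.4, -0.9]
width: 0.0137
```

```bash
python3 - <<'E'
from h import *
for k in range(6):
    b=snap('scene','s7')
    s=read_state(); print(s['tcp_pos'].round(4),s['wrist_force'].round(1))
E
```

```text
[0.5967 0.0801 0.0978] [0.5 0.5 0. ]
[0.5968 0.0801 0.0978] [ 0.  -0.   0.2]
[0.5967 0.0801 0.0978] [-0.1  0.   1. ]
[0.5967 0.0801 0.0978] [ 0.2  0.2 -0. ]
[0.5967 0.0801 0.0978] [ 0.3  0.6 -0.1]
[0.5968 0.0801 0.0978] [ 1.3 -0.2 -0.2]
```

Emit:
servo_tool:
  commands:
    - {"travel": [0, 0, -0.0004], "dr": [0, 0, 0], "claw": 0}
    - {"travel": [0, 0, 0], "dr": [0, 0, 0], "claw": 0}
    - {"travel": [0, 0, 0], "dr": [0, 0, 0], "claw": 0.4}
    - {"travel": [0, 0, 0], "dr": [0, 0, 0], "claw": 0.4}
    - {"travel": [0, 0, 0], "dr": [0, 0, 0], "claw": 0.4}

```text
clock: 20.42
tcp_pos: [0.5968, 0.0801, 0.0974]
eef_rot: [[0.008, 0.994, 0.11], [-0.075, 0.111, -0.991], [-0.997, 0.0, 0.076]]
wrist_force: [-0.2, 0.6, 0.5]
width: 0.0342
```

Emit:
servo_tool:
  commands:
    - {"travel": [0, -0.0008, 0.01], "dr": [0, 0, 0], "claw": 0.4}
    - {"travel": [0, -0.0015, 0.02], "dr": [0, 0, 0], "claw": 0.4}
    - {"travel": [0, -0.003, 0.04], "dr": [0, 0, 0], "claw": 0.4}
    - {"travel": [0, -0.03, 0.05], "dr": [0, 0, 0], "claw": 0.4}
    - {"travel": [0, -0.03, 0.0], "dr": [0, 0, 0], "claw": 0.4}

```text
clock: 21.05
tcp_pos: [0.5991, 0.0141, 0.2224]
eef_rot: [[0.016, 0.994, 0.111], [-0.076, 0.112, -0.991], [-0.997, 0.008, 0.077]]
wrist_force: [1.0, 0.6, -2.1]
width: 0.034
```

```bash
python3 - <<'E'
from h import *
s=read_state(); print(s['clock'],s['tcp_pos'],s['width'])
a=snap('wrist','w8'); b=snap('scene','s8')
A=cv2.resize(a[60:330,200:440],None,fx=2,fy=2,interpolation=cv2.INTER_CUBIC)
B=cv2.resize(b[200:335,240:340],None,fx=4,fy=4,interpolation=cv2.INTER_CUBIC)[:540,:320]
B=cv2.resize(b[210:345,260:340],None,fx=4,fy=4,interpolation=cv2.INTER_CUBIC)
cv2.imwrite('pics/w8.png',np.hstack([A,B])[:,:,::-1])
E
```

```text
21.05 [0.59914745 0.01411986 0.2224442 ] 0.033975240180934216
```

View pics/w8.png

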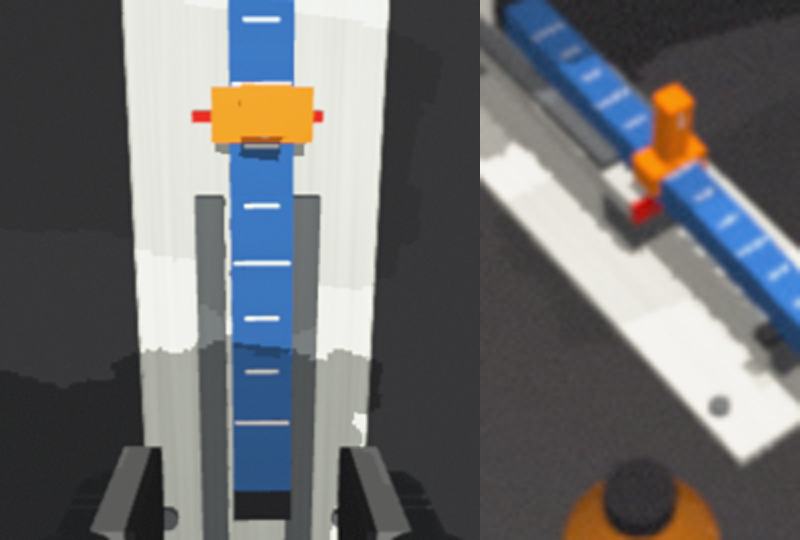

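The clip is down astride the tube, its roof at rows 87–142 and the red edge at rows 111–123 beneath it. I'll do one numeric check before handing in.

```bash
python3 - <<'E'
from h import *
d=np.array([-.110,.994]); g=lambda u,v,z:onz('w8',(200+u/2,60+v/2),z)
e=((g(192,111,.06)+g(323,111,.06))/2)[:2]
for v in(87,142): print('top/roof row',((g(262,v,.088)[:2]-e)@d).round(4))
print('fin top y',((g(262,114,.132)[:2]-e)@d).round(4),'edge',e.round(4))
a=np.load('pics/s3.npz')['im'];b=np.load('pics/s8.npz')['im']; c=np.load('pics/s2.npz')['im']
def bl(i):
    i=i.astype(int); m=(i[:,:,2]-i[:,:,0]>70); m[:185]=0;m[340:]=0;m[:,:235]=0;m[:,345:]=0
    y,x=np.where(m); return x.min(),y[x==x.min()].mean(),x.max(),y[x==x.max()].mean(),y.min(),y.max(),m.sum()
for i in(c,a,b): print(bl(i))
E
```

```text
top/roof row 0.0087
top/roof row -0.0088
fin top y 0.0022 edge [0.5961 0.0785]
(np.int64(251), np.float64(199.5), np.int64(337), np.float64(273.0), np.int64(196), np.int64(278), np.int64(1109))
(np.int64(266), np.float64(212.0), np.int64(344), np.float64(289.5), np.int64(208), np.int64(297), np.int64(1122))
(np.int64(267), np.float64(212.5), np.int64(344), np.float64(289.5), np.int64(209), np.int64(297), np.int64(960))
```

```bash
python3 -c "
from h import *
print(close_job())"
```

```text
the job is handed in; nothing more can be done
None
```

The tube is tipped onto the catch and the orange clip sits astride it above the red edge. I handed the job in at about 21 s of the 72 s allowed; it gives no verdict.

- **Tipping:** I pushed the tube by its tail with shut fingers, in 4.5 mm steps. After each step I backed off and checked the wrist camera. It tipped by itself after the eleventh step, so it should be at most about 4.5 mm past balance. I did not measure the load on the catch directly.
- **Clip:** I gripped it by the fin, tilted it to match the tube and lowered it until it was about level with the seat, with no contact force above the sensor's ±1 N noise. Then I opened the fingers and withdrew.
- **Last checks:**
  - The clip roof spans −8.8 to +8.7 mm about the edge, so it is centred to within about 1 mm.
  - In the scene pictures, the tube lies within a pixel of where it was right after tipping.
  - The robot is clear of everything.
- **Disagreement:** The top and wrist cameras placed the red edge about 3 mm apart along the slide. I used the wrist value, because the fence ends agreed with it.

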